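Fetch the collar from behind the oil bottle and tin

ROBOT

A 6-joint arm with a two-finger parallel gripper is mounted at the origin on the work surface. World frame = base frame: x ahead of the robot, y to its left, z up, the work surface at z = 0. Lengths are in m, angles in rad, forces in N, time in s.
With the tool pointing down it reaches from about 0.25 to 0.775 m from the base axis. Payload 4 kg.
Tool frame: the origin (TCP) lies between the finger pads; the fingertips stand 17 mm ahead of it and the grasp point (between the pads) lies 2 mm behind it; z points along the fingers, y is the line along which they close (so a half turn about z gives the same grasp; the last joint's range is limited). The gripper opens to 85 mm and grips with 20 to 120 N. Pads are 22 mm wide; open, the fingers measure 114 mm over their backs; the gripper's body (76 mm by 85 mm) begins 54 mm behind the grasp point. The pads swing forward as they close: fully open they stand 13 mm farther back than shut.
Start: joints at [1.227, 0.087, 1.371, -0, 1.684, -0.103], TCP at [0.131, 0.534, 0.248] pointing down, gripper open.
Joint ranges: [-3.1, 3.1], [-0.76, 2.03], [0.27, 2.55], [-1.08, 4.22], [0.17, 2.65], [-2.57, 2.57]. Speed limits (rad/s): [2.79, 2.79, 3.14, 3.14, 3.14, 3.14].

INTERFACE

Orientations are given as a unit quaternion [w, x, y, z].
In Python, from cell import ctrl gives the robot as it stands. The module is installed in compiled form; this text tells all that it offers.
- The arm moves only by the tool drive_tool, never from a script. Its argument "motion" is a list of rows, each a list of 4 numbers: the shift along the world's x, y, z in m, then the turn about the world's z in rad. A call has 1 to 12 rows; each row shifts and turns the commanded pose from where the row before left it; what a row does not reach is not made up. A row lasts 1/12 s, in which the tool goes at most 41.7 mm and 7.16 degrees, less where a joint would pass 70% of its speed; a pose out of reach is approached as far as the arm can. A call is refused whole if a number of a shift passes 0.0417 or a number of a turn 0.125, either way. A call with a gripper value outside its range is refused whole. "claw" is the opening, from 0 (shut) to 1 (fully open), set as the call begins (left out, the last holds). The fingers move at their own pace and stop on an object; the grip force is fixed at half the most. Time passes only in rows, so rows that do not move let the fingers close. It gives the time, the measured TCP pose, the force, the opening and the grip force at its end, in the units of the state.
- ctrl.get_state(): the state, without advancing time (a new reading comes with each control period).
- ctrl.read_camera(name): name is "scene" or "side" or "wrist"; returns a dict with "color" (400x640x3 uint8, red, green, blue), "camera_matrix" (3x3 intrinsics, pixels), "world_from_camera" (4x4, takes a point from camera to world coordinates). Camera axes: x right, y up, looking along -z (the intrinsics and any distortion apply to the point x, -y, -z); pixel columns grow to the right and rows downward; lengths in m; the calibration is good to about 2 mm. The wrist camera is an equidistant fisheye: a pixel r from the principal point sees the ray r / f radians off the axis. A picture is of the moment at which its call begins. There is no depth.
- ctrl.hand_in(): hands the job in; it is judged then, once.
The state is a dict: "t": time; "joints": joint angles; "qd": joint speeds; "joint_efforts": joint torques, N m; "tcp_pos": TCP position; "ee_rot": TCP orientation; "contact_force": force on the tool from outside, world axes, zero at the start; "moment": the same for the moment, N m; "finger_gap": finger opening in m; "gripper_force": force on a finger pad.
Only numpy, scipy, OpenCV 4.12 (cv2) and the standard library are available. Lean on these libraries where they do the work, as an engineer would, in place of code of your own. Each camera call takes 0.05 s, during which the arm holds its last target. There are 200 camera calls.

TASK

The steel collar sits at the back of the plywood rack, behind the tall oil bottle and oil tin: first stand both of these upright in the steel tray, then fetch the collar and set it flat on the arbor plate with its bore over the stub. Only when the collar is in place, put the bottle back upright in the middle of its round rubber pad and the tin upright in the middle of its rectangular one, squared up with the pad. Leave the glass jar and the wrench undisturbed.

Things in the scene. Friction and masses are not known exactly. Their poses are not given: they have to be found in the camera images.
- rack: Fixed plywood rack, 180 (x) x 230 (y) mm, origin under its centre, z up, +x to its back wall (far from the robot). Floor top at z = 15 mm; back wall to z = 60 mm, inner face at x = 78 mm; side rims to z = 35 mm, inner faces at y = +-107 mm; front open. The pads lie side by side on its floor at x = -30, y = +-50 mm; the collar lies behind them at about x = 34 mm.
- pad_round: Black rubber disc 76 mm across, 3 mm thick, fixed on the rack's floor; the bottle's place. Origin at the centre of its underside, z up. Left or right in the rack.
- pad_square: Black rubber rectangle 61 (x) x 86 (y) mm, 3 mm thick, fixed on the rack's floor; the tin's place. Origin at the centre of its underside, z up.
- tray: Low fixed open steel tray, 200 (x) x 160 (y) mm outside, walls 4 mm thick and 16 mm high, floor 4 mm thick. On the bench left or right of the rack. Origin at the centre of its underside, z up. Holds bottle and tin side by side, for instance at x = -50 and +50 mm.
- arbor: Dark steel square plate 110 x 110 x 12 mm, fixed to the bench on the other side of the rack from the tray, with a bright upright stub 16 mm in diameter, rising 22 mm above the plate at its centre, chamfered at the tip. Origin at the centre of the plate's underside, z up along the stub.
- bottle: White round oil bottle, 60 mm in diameter up to 100 mm, narrowing to a neck, with a black screw cap 32 mm in diameter from 126 to 156 mm above its base (grip it there). About 0.3 kg. Stands on the round pad. Origin at the centre of its underside, z up.
- tin: Bare metal oil tin 45 (x) x 70 (y) x 120 mm, about 0.35 kg, on the rectangular pad, long sides parallel. Dark carrying bar on top: 14 mm thick (x), from 134 to 150 mm above the base, along y from -16 to +31 mm, on thin posts; 10 mm high cap at y = -25 mm. Grip the bar across x at y = 0. Origin at the centre of its underside, z up.
- collar: Plain steel ring (shaft collar), outer diameter 54 mm, bore 34 mm, 30 mm high, about 0.3 kg. Lies flat on the rack's floor behind bottle and tin; grip it across its outside. Origin at the centre of its underside, z up along the bore.
- jar: Bystander: loose glass jar with a dark lid, 56 mm across and 80 mm high, standing on the bench beyond the left of the rack. Origin at the centre of its underside, z up.
- wrench: Bystander: loose steel wrench about 180 mm long lying on the bench beyond the right of the rack. Origin at the middle of its underside; x along its length.
Things that resemble listed ones, but are neither listed nor needed, are in the scene too. What is meant by the arbor is not blue, green or orange, and is the smaller of those in its own colour.

How it is judged:
By the outcome, as a careful person would: the job done as asked, in the order asked, and still so for the second after the job is handed in, with the robot touching nothing.
It also fails if it takes over 120 s, if anything falls off the work surface, if the arm or the gripper's body presses on something with over 40 N, if the wrist force passes 120 N, or if a joint passes its speed limit or range.

## Working session

There is one attempt and no reset: what is moved stays moved. The work goes in short steps, Python scripts to look and compute and a tool call to move; the robot and the scene stay as the last step left them, time stands still between calls to the robot, and variables do not carry over. Pictures are saved under pics/ and viewed, at most 17 in all, crops included, and the job is handed in when it is done.

Besides the shell and the picture viewer there is one more tool, called after ">>>" as a command line: name --pt "numbers of a row" for each row, then --argument value for the rest. drive_tool: Moves the arm, as the interface text tells. Its arguments: {"type":"object","properties":{"motion":{"type":"array"},"claw":{"type":"number"}},"required":["motion"]}

```bash
mkdir -p pics; cat > h.py <<'E'
import numpy as np, cv2
from cell import ctrl
def snap(cam,name):
    d=ctrl.read_camera(cam); cv2.imwrite(f'pics/{name}.png',d['color'][:,:,::-1])
    np.savez(f'pics/{name}.npz',K=d['camera_matrix'],T=d['world_from_camera']); return d
def ray(name,u,v,wrist=False):
    d=np.load(f'pics/{name}.npz');K,T=d['K'],d['T']
    a=(u-K[0,2])/K[0,0];b=(v-K[1,2])/K[1,1]
    if wrist:
        r=np.hypot(a,b);s=np.sin(r)/max(r,1e-9);c=np.array([a*s,-b*s,-np.cos(r)])
    else: c=np.array([a,-b,-1])
    return T[:3,3],T[:3,:3]@c
def at(name,u,v,z,wrist=False):
    o,d=ray(name,u,v,wrist); return (o+d*(z-o[2])/d[2])[:2]
def proj(name,p,wrist=False):
    d=np.load(f'pics/{name}.npz');K,T=d['K'],d['T']
    c=T[:3,:3].T@(np.array(p)-T[:3,3]);x,y,z=c[0],-c[1],-c[2]
    if wrist:
        q=np.hypot(x,y);th=np.arctan2(q,z);a,b=x/q*th,y/q*th
    else:a,b=x/z,y/z
    return np.array([K[0,0]*a+K[0,2],K[1,1]*b+K[1,2]])
E
python3 - <<'E'
from h import *
for c in['scene','side','wrist']:
    d=snap(c,c+'0');print(c,d['camera_matrix'].round(1).tolist(),d['world_from_camera'].round(3).tolist())
print(ctrl.get_state())
E
```

```text
scene [[447.6, 0.0, 320.3], [0.0, 447.6, 199.4], [0.0, 0.0, 1.0]] [[0.044, -0.778, 0.626, 1.275], [0.999, 0.023, -0.042, -0.082], [0.018, 0.627, 0.779, 0.932], [0.0, 0.0, 0.0, 1.0]]
side [[496.7, 0.0, 322.1], [0.0, 496.7, 196.6], [0.0, 0.0, 1.0]] [[0.808, 0.332, -0.487, -0.228], [-0.589, 0.441, -0.677, -1.148], [-0.01, 0.834, 0.552, 0.953], [0.0, 0.0, 0.0, 1.0]]
wrist [[309.7, 0.0, 320.2], [0.0, 309.7, 203.6], [0.0, 0.0, 1.0]] [[0.238, -0.933, -0.269, 0.063], [0.971, 0.228, 0.069, 0.551], [-0.003, -0.277, 0.961, 0.373], [0.0, 0.0, 0.0, 1.0]]
{'t': 0.15, 'joints': array([ 1.22690939e+00,  8.78320374e-02,  1.37195966e+00, -1.07108409e-05,
        1.68355188e+00, -1.03119002e-01]), 'qd': array([-0.00084781, -0.0019465 , -0.00422665, -0.00082872, -0.001607  ,
       -0.00161154]), 'joint_efforts': array([ 2.42416121e-03, -3.52373600e+01, -3.13679945e+01,  4.22819335e-05,
        8.05238349e-03,  4.18641207e-05]), 'tcp_pos': array([0.13104509, 0.5337975 , 0.24735571]), 'ee_rot': array([-1.88853837e-04,  1.20093953e-01,  9.92762145e-01, -8.54866396e-04]), 'contact_force': array([ 0.86829791, -0.51004279, -0.97043657]), 'moment': array([ 0.00035215, -0.03527134, -0.0209941 ]), 'gripper_force': 0.0, 'finger_gap': 0.08548455066514324}
```

View pics/scene0.png

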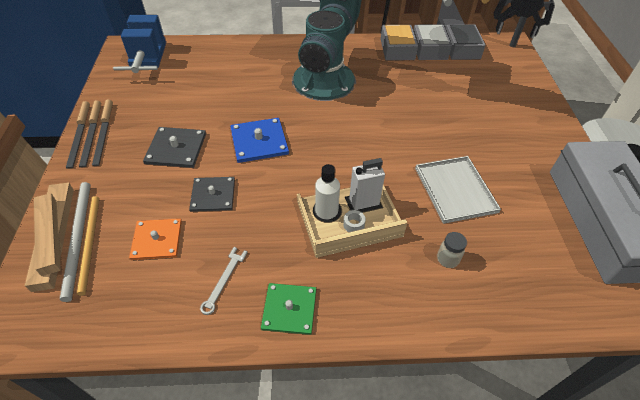

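View pics/side0.png

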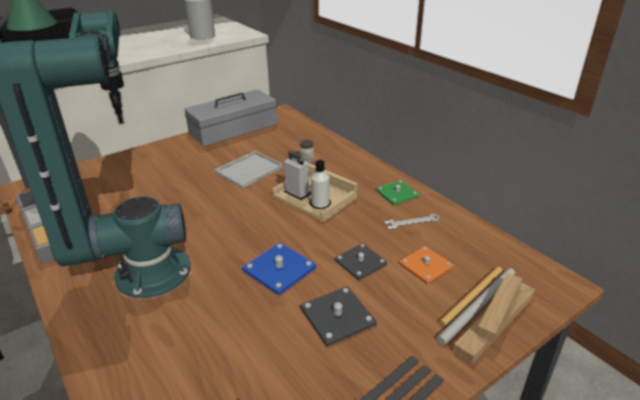

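Overview: the rack is at about (352,215) in the scene view, with the bottle at (327,195), tin at (367,185), tray at (457,188), dark small plate at (213,193), large dark plate at (175,146), wrench at (224,280) and jar at (452,250). I'll zoom in for accuracy.

```bash
python3 - <<'E'
from h import *
im=cv2.imread('pics/scene0.png')
a=cv2.resize(im[145:260,290:412],None,fx=5,fy=5,interpolation=cv2.INTER_CUBIC)   #610x575
cv2.imwrite('pics/c1.png',a)
b=cv2.resize(im[150:225,180:245],None,fx=4,fy=4,interpolation=cv2.INTER_CUBIC) #260x300
c=cv2.resize(im[150:225,410:505],None,fx=4,fy=4,interpolation=cv2.INTER_CUBIC) #380x300
cv2.imwrite('pics/c2.png',np.hstack([b,c]))
E
```

```text
(no output)
```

View pics/c1.png

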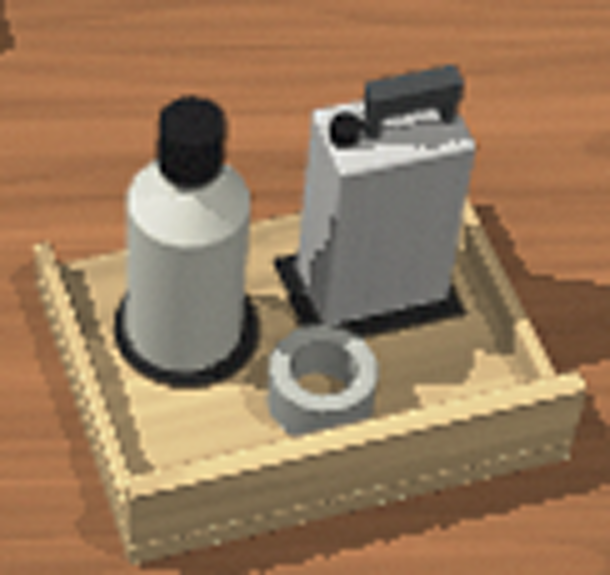

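View pics/c2.png

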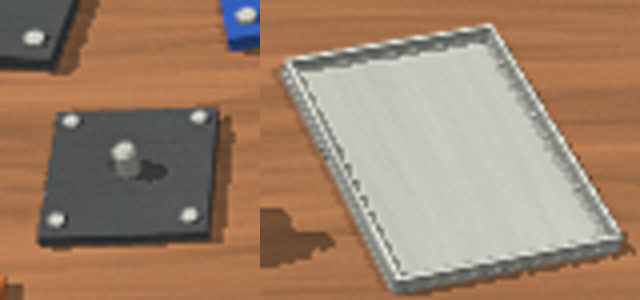

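```bash
python3 - <<'E'
from h import *
def P(u,v,z,x0,y0,s): return at('scene0',x0+(u+.5)/s-.5,y0+(v+.5)/s-.5,z)
R=lambda u,v,z:P(u,v,z,290,145,5)
n=lambda a:a.round(4).tolist()
for nm,q in dict(backTopL=(130,492,.06),backTopR=(583,376,.06),botL=(135,562,0),botR=(570,458,0),
  capTop=(193,115,.156),collar=(322,370,.045),barL=(368,88,.15),barR=(462,70,.15),padround=(187,318,.018),padsqFL=(320,335,.018),padsqFR=(465,310,.018),frL=(42,248,.035)).items(): print(nm,n(R(*q)))
A=lambda u,v,z:P(u,v,z,180,150,4)
c=[A(*q,.012) for q in[(57,110),(217,108),(208,235),(38,243)]]
print('arbor',[n(x) for x in c],n(sum(c)/4),'stub',n(A(124,150,.034)),[np.linalg.norm(c[i]-c[i-1]).round(3) for i in range(4)])
B=lambda u,v,z:P(u-260,v,z,410,150,4)
c=[B(*q,.016) for q in[(283,62),(492,27),(622,240),(397,280)]]
print('tray',[n(x) for x in c],n(sum(c)/4),[np.linalg.norm(c[i]-c[i-1]).round(3) for i in range(4)])
for k,u,v,z in[('jar',453,238,.08),('wr',240,252,0),('wr2',206,308,0),('bigblack',173,137,.03)]: print(k,n(at('scene0',u,v,z)))
E
```

```text
backTopL [0.7032, -0.0525]
backTopR [0.6434, 0.1696]
botL [0.7043, -0.0495]
botR [0.6507, 0.1719]
capTop [0.5551, -0.0181]
collar [0.6249, 0.0453]
barL [0.5341, 0.0678]
barR [0.5233, 0.1149]
padround [0.5696, -0.0176]
padsqFL [0.5828, 0.0502]
padsqFR [0.5688, 0.1271]
frL [0.5346, -0.0917]
arbor [[0.4468, -0.3753], [0.448, -0.2666], [0.5581, -0.264], [0.5613, -0.3723]] [0.5035, -0.3196] stub [0.503, -0.3201] [np.float64(0.115), np.float64(0.109), np.float64(0.11), np.float64(0.108)]
tray [[0.4225, 0.2397], [0.3923, 0.3967], [0.5865, 0.4334], [0.614, 0.2789]] [0.5038, 0.3372] [np.float64(0.195), np.float64(0.16), np.float64(0.198), np.float64(0.157)]
jar [0.7129, 0.2634]
wr [0.684, -0.2354]
wr2 [0.8282, -0.3009]
bigblack [0.3054, -0.45]
```

>>> drive_tool --pt "0.02 -0.025 0.012 -0.09" --pt "0.02 -0.025 0.012 -0.09" --pt "0.02 -0.025 0.012 -0.09" --pt "0.02 -0.025 0.012 -0.09" --pt "0.025 -0.03 0.01 -0.09" --pt "0.025 -0.03 0.01 -0.09" --pt "0.025 -0.03 0.01 -0.09" --pt "0.025 -0.03 0.01 -0.09" --pt "0.025 -0.03 0.01 -0.09" --pt "0.025 -0.03 0.01 -0.09" --pt "0.025 -0.03 0.01 -0.09" --pt "0.025 -0.03 0.01 -0.09" --claw 1

```text
t: 1.15
tcp_pos: [0.4119, 0.1924, 0.3767]
ee_rot: [0.0, 0.615, 0.788, 0.0]
contact_force: [0.6, 0.7, -0.6]
finger_gap: 0.0856
gripper_force: 0.0
```

>>> drive_tool --pt "0.025 -0.02 0 0" --pt "0.025 -0.02 0 0" --pt "0.025 -0.02 0 0" --pt "0.01 -0.01 0 0" --pt "0 0 0 0" --pt "0 0 0 0"

```text
t: 1.65
tcp_pos: [0.4961, 0.124, 0.3756]
ee_rot: [-0.001, 0.614, 0.789, -0.0]
contact_force: [0.5, 0.7, -0.1]
finger_gap: 0.0851
gripper_force: 0.0
```

```bash
python3 - <<'E'
from h import *
d=snap('wrist','w1');print(d['world_from_camera'].round(3).tolist());s=ctrl.get_state();print(s['tcp_pos'],s['ee_rot'],s['joints'])
E
```

```text
[[0.969, -0.238, -0.067, 0.48], [0.247, 0.931, 0.269, 0.192], [-0.002, -0.277, 0.961, 0.501], [0.0, 0.0, 0.0, 1.0]]
[0.49559643 0.12463319 0.37616892] [-6.22568863e-04  6.13273117e-01  7.89870676e-01 -1.08874012e-04] [ 1.34940965e-01  1.12096202e-02  1.19844392e+00  7.87607494e-04
  1.93296630e+00 -1.15180734e-01]
```

View pics/w1.png

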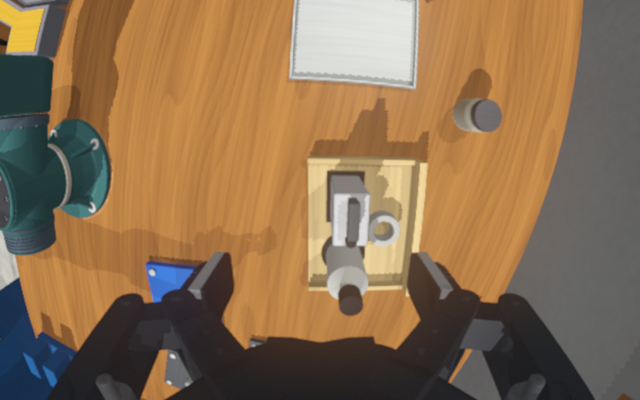

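The wrist view shows the rack at (308–427,160–295), the tin bar at (353,222), cap at (350,300), collar at (384,228), tray above and jar at (480,115). I'll zoom in to measure.

```bash
python3 - <<'E'
from h import *
im=cv2.imread('pics/w1.png')
cv2.imwrite('pics/w1c.png',cv2.resize(im[150:320,295:440],None,fx=3.5,fy=3.5,interpolation=cv2.INTER_CUBIC))
E
```

```text
(no output)
```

View pics/w1c.png

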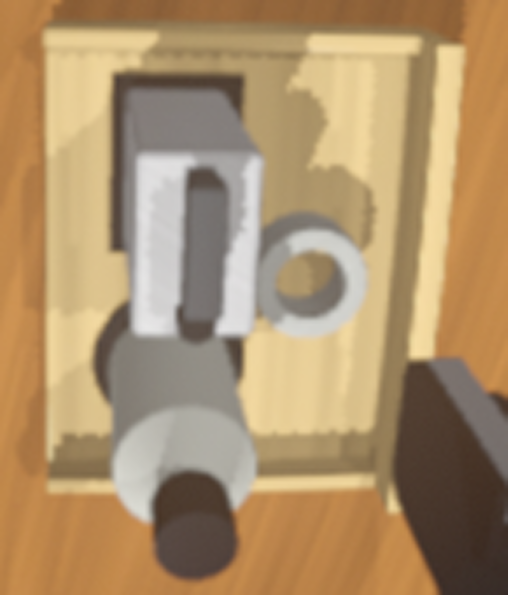

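```bash
python3 - <<'E'
from h import *
def W(u,v,z): return at('w1',295+(u+.5)/3.5-.5,150+(v+.5)/3.5-.5,z,True)
n=lambda a:a.round(4).tolist()
c=[W(*q,.138) for q in[(137,153),(262,153),(255,335),(132,335)]]
print('tin',[n(x) for x in c],n(sum(c)/4),[np.linalg.norm(c[i]-c[i-1]).round(3) for i in range(4)])
print('az',np.arctan2(*(c[1]-c[0])[::-1]),np.arctan2(*(c[2]-c[3])[::-1]),np.arctan2(*(c[0]-c[3])[::-1])-np.pi/2,np.arctan2(*(c[1]-c[2])[::-1])-np.pi/2)
for k,q in dict(barT=(208,193,.168),barB=(202,308,.168),cap=(196,547,.174),collar=(312,283,.045),colL=(257,283,.045),colR=(367,283,.045),fl=(43,30,.035),fr=(47,492,.035),bl=(465,45,.06),padTL=(112,75,.018),padTR=(243,75,.018),padBL=(110,250,.018)).items(): print(k,n(W(*q)))
fl,fr=W(43,30,.035),W(47,492,.035); print('rack az',np.arctan2(*(fl-fr)[::-1])-np.pi/2,np.linalg.norm(fl-fr))
for nm,w in(('scene0',0),('w1',1)):
  print(nm,[proj(nm,p,w).round(1) for p in [(.5685,-.018,.018),(.545,.079,.018),(.503,-.320,.034)]])
# tray in w1
print('tray corner',n(at('w1',291,78,.016,True)),n(at('w1',416,87,.016,True)))
E
```

```text
tin [[0.5175, 0.1072], [0.5598, 0.1181], [0.5776, 0.0514], [0.5335, 0.0406]] [0.5471, 0.0793] [np.float64(0.068), np.float64(0.044), np.float64(0.069), np.float64(0.045)]
az 0.2522694461466212 0.24092548595720972 0.23634277259527026 0.2612717721008444
barT [0.5399, 0.1071]
barB [0.5492, 0.0683]
cap [0.5732, -0.021]
collar [0.6207, 0.0463]
colL [0.5959, 0.0403]
colR [0.6462, 0.0525]
fl [0.4747, 0.1261]
fr [0.5303, -0.0969]
bl [0.6497, 0.1704]
padTL [0.5097, 0.1114]
padTR [0.5674, 0.1265]
padBL [0.5298, 0.0303]
rack az 0.2442635415274781 0.22983240736840382
scene0 [array([326.8, 207.9]), array([363.2, 199.9]), array([210.7, 187.1])]
w1 [array([340.7, 251.9]), array([342.7, 195.6]), array([271.8, 369.7])]
tray corner [0.4198, 0.2405] [0.6128, 0.2805]
```

>>> drive_tool --pt "0.026 -0.023 0 0" --pt "0.0255 -0.0225 0 0" --pt "0 0 -0.03 0" --pt "0 0 -0.03 0" --pt "0 0 -0.03 0" --pt "0 0 -0.03 0" --pt "0 0 -0.03 0" --pt "0 0 -0.01 0" --pt "0 0 0 0" --pt "0 0 0 0"

```text
t: 2.53
tcp_pos: [0.5475, 0.0796, 0.2175]
ee_rot: [0.0, 0.613, 0.79, 0.0]
contact_force: [0.6, 0.2, 1.3]
finger_gap: 0.0855
gripper_force: 0.0
```

```bash
python3 - <<'E'
from h import *
snap('wrist','w2');print(ctrl.get_state()['tcp_pos'])
E
```

```text
[0.54828421 0.07939798 0.21888474]
```

View pics/w2.png

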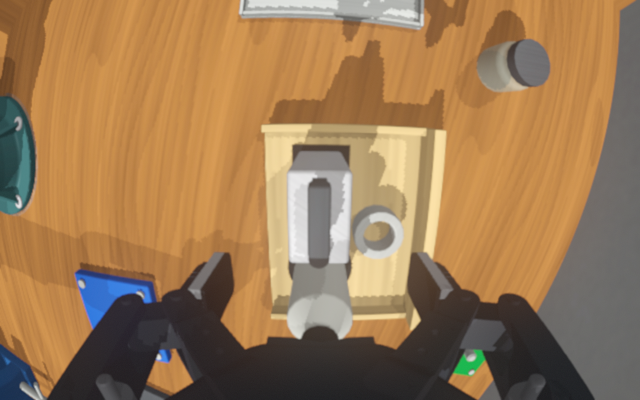

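The bar at (319,225) is centred between the fingers at (213,285) and (428,285). I'll descend and grip.

>>> drive_tool --pt "-0.001 0 -0.02 0" --pt "0 0 -0.02 0" --pt "0 0 -0.015 0" --pt "0 0 -0.003 0" --pt "0 0 0 0" --pt "0 0 0 0"

```text
t: 3.08
tcp_pos: [0.5479, 0.0788, 0.1608]
ee_rot: [0.002, 0.613, 0.79, 0.001]
contact_force: [0.3, 0.7, 0.1]
finger_gap: 0.0855
gripper_force: 0.0
```

>>> drive_tool --pt "0 0 0 0" --pt "0 0 0 0" --pt "0 0 0 0" --pt "0 0 0 0" --pt "0 0 0 0" --pt "0 0 0 0" --pt "0 0 0 0" --pt "0 0 0 0" --pt "0 0 0 0" --pt "0 0 0 0" --pt "0 0 0 0" --pt "0 0 0 0" --claw 0

```text
t: 4.08
tcp_pos: [0.5469, 0.0786, 0.1586]
ee_rot: [0.0, 0.613, 0.79, 0.0]
contact_force: [0.3, -0.1, 1.3]
finger_gap: 0.0134
gripper_force: 59.4
```

>>> drive_tool --pt "0 0 0.01 0" --pt "0 0 0.02 0" --pt "0 0 0.025 0" --pt "0 0 0.025 0" --pt "0 0.01 0 0" --pt "0.001 0.02 0 0" --pt "0.001 0.03 0 0" --pt "0.001 0.03 0 0" --pt "0.001 0.03 0 0" --pt "0.001 0.03 0 0" --pt "0.001 0.03 0 0" --pt "0 0.03 0 0"

```text
t: 5.08
tcp_pos: [0.5515, 0.2905, 0.2359]
ee_rot: [-0.001, 0.613, 0.79, -0.002]
contact_force: [0.9, -0.0, -2.9]
finger_gap: 0.0126
gripper_force: 58.8
```

>>> drive_tool --pt "0 0.03 0 -0.04" --pt "0 0.02 0 0" --pt "0 0.008 0 0" --pt "0 0 -0.02 0" --pt "0 0 -0.03 0" --pt "0 0 -0.02 0" --pt "0 0 -0.01 0" --pt "0 0 0 0" --pt "0 0 0 0" --pt "0 0 0 0"

```text
t: 5.92
tcp_pos: [0.5535, 0.3468, 0.1602]
ee_rot: [0.001, 0.629, 0.777, 0.001]
contact_force: [-0.3, 0.8, -2.6]
finger_gap: 0.0128
gripper_force: 58.8
```

```bash
python3 - <<'E'
from h import *
snap('scene','s2');s=ctrl.get_state();print(s['tcp_pos'],s['contact_force'])
E
```

```text
[0.55374114 0.34693813 0.16080405] [ 0.15388654  0.17541296 -1.97018897]
```

View pics/s2.png

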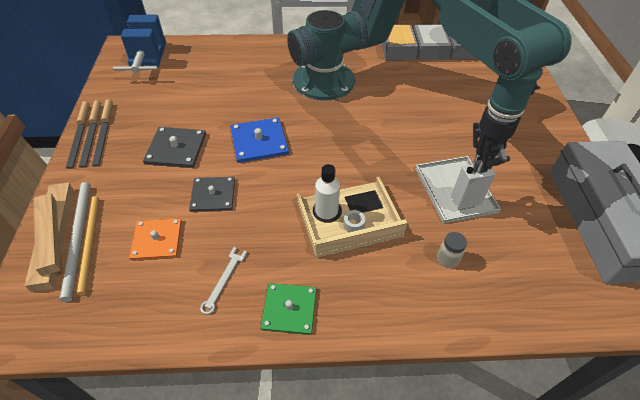

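The tin hangs over the far half of the tray at (473,188), and the rack shows the freed rectangular pad. I'll lower and release it.

>>> drive_tool --pt "0 0 -0.006 0" --pt "0 0 -0.005 0" --pt "0 0 -0.003 0" --pt "0 0 -0.002 0" --pt "0 0 0 0" --pt "0 0 0 0"

```text
t: 6.47
tcp_pos: [0.5531, 0.3467, 0.1447]
ee_rot: [0.001, 0.629, 0.777, 0.001]
contact_force: [-2.2, -1.9, 5.1]
finger_gap: 0.0133
gripper_force: 59.9
```

>>> drive_tool --pt "0 0 0 0" --pt "0 0 0 0" --pt "0 0 0 0" --pt "0 0 0 0" --pt "0 0 0 0" --pt "0 0 0 0" --pt "0 0 0 0" --pt "0 0 0 0" --claw 1

```text
t: 7.13
tcp_pos: [0.5527, 0.3467, 0.1422]
ee_rot: [-0.0, 0.629, 0.777, -0.0]
contact_force: [0.2, 0.1, -0.5]
finger_gap: 0.0855
gripper_force: 0.0
```

>>> drive_tool --pt "0 0 0.02 0" --pt "0 0 0.035 0" --pt "0 0 0.035 0" --pt "0 -0.02 0.01 0" --pt "0.002 -0.037 0 0" --pt "0.002 -0.04 0 0" --pt "0.002 -0.04 0 0" --pt "0.002 -0.04 0 0" --pt "0.002 -0.04 0 0" --pt "0.002 -0.04 0 0" --pt "0.002 -0.04 0 0.04" --pt "0.002 -0.03 0 0"

```text
t: 8.13
tcp_pos: [0.5684, 0.0166, 0.2426]
ee_rot: [0.001, 0.614, 0.79, -0.0]
contact_force: [0.4, 0.4, -0.0]
finger_gap: 0.0853
gripper_force: 0.0
```

>>> drive_tool --pt "0.004 -0.03 0 0" --pt "0 -0.01 0 0" --pt "0 0 0 0" --pt "0 0 0 0"

```text
t: 8.47
tcp_pos: [0.5726, -0.0201, 0.2423]
ee_rot: [-0.0, 0.614, 0.79, 0.0]
contact_force: [-0.9, 0.2, -0.4]
finger_gap: 0.0856
gripper_force: 0.0
```

```bash
python3 - <<'E'
from h import *
snap('wrist','w3');print(ctrl.get_state()['tcp_pos'])
print(proj('w3',(.573,-.0205,.174),1))
E
```

```text
[ 0.57261456 -0.01934313  0.2423926 ]
[319.68751183 224.91300039]
```

View pics/w3.png

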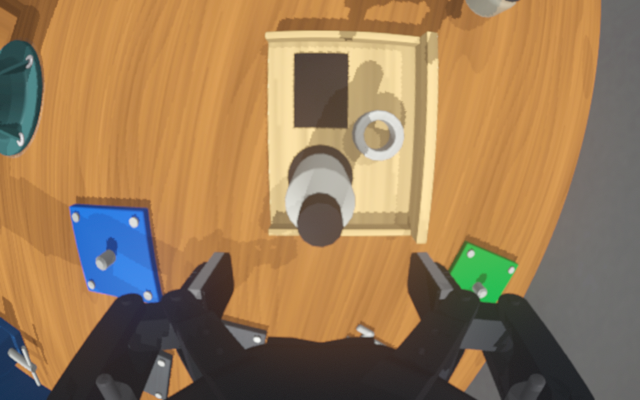

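The cap top at (320,223) is where predicted. I'll descend and grip. The rectangular pad is at (294–348,53–128), useful for the later placing.

>>> drive_tool --pt "0 -0.001 -0.02 0" --pt "0 0 -0.025 0" --pt "0 0 -0.02 0" --pt "0 0 -0.015 0" --pt "0 0 -0.005 0" --pt "0 0 0 0" --pt "0 0 0 0"

```text
t: 9.1
tcp_pos: [0.573, -0.0202, 0.1581]
ee_rot: [0.0, 0.613, 0.79, 0.0]
contact_force: [0.2, 0.0, -0.8]
finger_gap: 0.0854
gripper_force: 0.0
```

>>> drive_tool --pt "0 0 0 0" --pt "0 0 0 0" --pt "0 0 0 0" --pt "0 0 0 0" --pt "0 0 0 0" --pt "0 0 0 0" --pt "0 0 0 0" --pt "0 0 0 0" --pt "0 0 0 0" --pt "0 0 0 0" --claw 0

```text
t: 9.93
tcp_pos: [0.573, -0.0216, 0.1583]
ee_rot: [0.001, 0.613, 0.79, 0.0]
contact_force: [-1.3, -0.1, 5.8]
finger_gap: 0.0305
gripper_force: 60.1
```

```bash
python3 - <<'E'
from h import *
c=[at('w3',*q,.018,True) for q in[(294.5,53),(348,53),(348,128.5),(294,128.5)]]
print(sum(c)/4,[np.linalg.norm(c[i]-c[i-1]).round(3) for i in range(4)],np.arctan2(*(c[0]-c[3])[::-1])-np.pi/2,np.arctan2(*(c[1]-c[0])[::-1]))
print('collar',at('w3',379,135.5,.045,True))
E
```

```text
[0.54944384 0.07758035] [np.float64(0.087), np.float64(0.06), np.float64(0.087), np.float64(0.061)] 0.24000717275932537 0.2507568966060193
collar [0.62027505 0.04513828]
```

>>> drive_tool --pt "0 0 0.01 0" --pt "0 0 0.025 0" --pt "0 0 0.03 0" --pt "0 0 0.025 0" --pt "-0.005 0.015 0 0" --pt "-0.011 0.03 0 0" --pt "-0.011 0.033 0 0" --pt "-0.011 0.033 0 0" --pt "-0.011 0.033 0 0" --pt "-0.011 0.033 0 0" --pt "-0.011 0.033 0 0" --pt "-0.011 0.033 0 0"

```text
t: 10.93
tcp_pos: [0.4892, 0.2229, 0.2457]
ee_rot: [-0.001, 0.613, 0.79, -0.001]
contact_force: [1.1, 0.5, -3.7]
finger_gap: 0.0305
gripper_force: 60.2
```

>>> drive_tool --pt "-0.011 0.033 0 0" --pt "-0.011 0.033 0 0" --pt "-0.01 0.028 0 0" --pt "-0.004 0.011 0 0" --pt "0 0 -0.02 0" --pt "0 0 -0.03 0" --pt "0 0 -0.03 0" --pt "0 0 -0.015 0" --pt "0 0 -0.005 0" --pt "0 0 0 0" --pt "0 0 0 0"

```text
t: 11.85
tcp_pos: [0.4546, 0.3262, 0.1465]
ee_rot: [-0.0, 0.614, 0.79, -0.001]
contact_force: [0.8, 0.8, -2.8]
finger_gap: 0.0305
gripper_force: 61.9
```

>>> drive_tool --pt "0 0 -0.002 0" --pt "0 0 -0.001 0" --pt "0 0 0 0" --pt "0 0 0 0"

```text
t: 12.18
tcp_pos: [0.4548, 0.3266, 0.1444]
ee_rot: [0.0, 0.613, 0.79, 0.0]
contact_force: [0.8, -0.3, -3.0]
finger_gap: 0.0304
gripper_force: 62.1
```

>>> drive_tool --pt "0 0 0 0" --pt "0 0 0 0" --pt "0 0 0 0" --pt "0 0 0 0" --pt "0 0 0 0" --pt "0 0 0 0" --pt "0 0 0 0" --pt "0 0 0 0" --claw 1

```text
t: 12.85
tcp_pos: [0.4547, 0.3266, 0.1444]
ee_rot: [0.0, 0.613, 0.79, 0.0]
contact_force: [0.3, 0.2, 0.5]
finger_gap: 0.0854
gripper_force: 0.0
```

>>> drive_tool --pt "0 0 0.02 0" --pt "0 0 0.035 0" --pt "0 0 0.035 0" --pt "0.01 -0.015 0.01 -0.1" --pt "0.018 -0.03 0 -0.12" --pt "0.018 -0.03 0 -0.12" --pt "0.018 -0.03 0 -0.12" --pt "0.018 -0.03 0 -0.12" --pt "0.018 -0.03 0 -0.12" --pt "0.018 -0.03 0 -0.12" --pt "0.018 -0.03 0 -0.12" --pt "0.018 -0.03 0 -0.12"

```text
t: 13.85
tcp_pos: [0.6093, 0.0701, 0.2443]
ee_rot: [-0.0, 0.93, 0.369, 0.0]
contact_force: [0.4, 0.7, 0.5]
finger_gap: 0.0857
gripper_force: 0.0
```

>>> drive_tool --pt "0.012 -0.026 0 -0.12" --pt "0 0 -0.02 -0.12" --pt "0 0 -0.03 -0.12" --pt "0 0 -0.03 -0.12" --pt "0 0 -0.02 -0.035" --pt "0 0 0 0" --pt "0 0 0 0"

```text
t: 14.43
tcp_pos: [0.6198, 0.0456, 0.1429]
ee_rot: [-0.0, 0.992, 0.123, -0.002]
contact_force: [0.3, -0.2, -0.0]
finger_gap: 0.0852
gripper_force: 0.0
```

```bash
python3 - <<'E'
from h import *
snap('wrist','w4');s=ctrl.get_state();print(s['tcp_pos'],s['ee_rot'],s['joints'])
print(proj('w4',(.6204,.0457,.045),1))
E
```

```text
[0.62106639 0.04567761 0.14518137] [9.64829904e-05 9.92386573e-01 1.23161342e-01 4.06290516e-04] [-1.75606768e-02  2.86756247e-01  1.34362547e+00 -7.69671833e-05
  1.51037930e+00  1.30629054e+00]
[320.08091044 210.69738359]
```

View pics/w4.png

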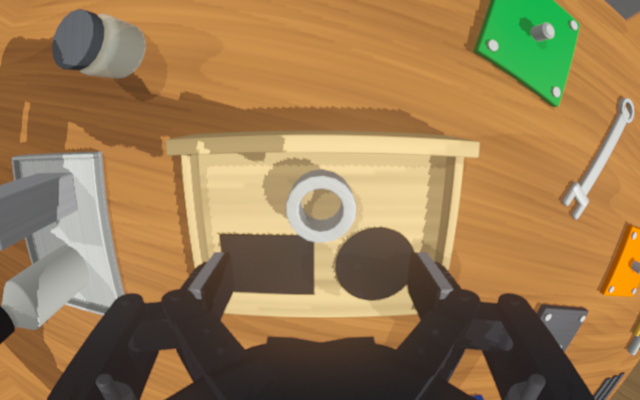

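The collar's top ring is centred at about (321,206), about as predicted, and both pads are visible and free. I'll descend and grip.

>>> drive_tool --pt "0.001 0 -0.03 0" --pt "0 0 -0.03 0" --pt "0 0 -0.03 0" --pt "0 0 -0.018 0" --pt "0 0 -0.006 0" --pt "0 0 0 0" --pt "0 0 0 0"

```text
t: 15.07
tcp_pos: [0.6235, 0.0457, 0.033]
ee_rot: [0.0, 0.992, 0.123, 0.002]
contact_force: [-0.5, -1.1, 0.2]
finger_gap: 0.0854
gripper_force: 0.0
```

>>> drive_tool --pt "0 0 0 0" --pt "0 0 0 0" --pt "0 0 0 0" --pt "0 0 0 0" --pt "0 0 0 0" --pt "0 0 0 0" --pt "0 0 0 0" --pt "0 0 0 0" --claw 0

```text
t: 15.73
tcp_pos: [0.6233, 0.0457, 0.033]
ee_rot: [0.0, 0.992, 0.123, 0.002]
contact_force: [0.5, 0.6, 5.5]
finger_gap: 0.0518
gripper_force: 63.8
```

>>> drive_tool --pt "0 0 0.02 0" --pt "0 0 0.03 0" --pt "0 0 0.035 0" --pt "0 -0.015 0.015 0" --pt "-0.01 -0.03 0 0" --pt "-0.01 -0.033 0 0" --pt "-0.01 -0.033 0 0" --pt "-0.012 -0.033 0 0" --pt "-0.012 -0.033 0 0" --pt "-0.012 -0.033 0 0" --pt "-0.012 -0.033 0 0" --pt "-0.012 -0.033 0 0"

```text
t: 16.73
tcp_pos: [0.5303, -0.2316, 0.1297]
ee_rot: [-0.0, 0.992, 0.123, -0.001]
contact_force: [1.0, -0.1, -2.6]
finger_gap: 0.0518
gripper_force: 63.5
```

>>> drive_tool --pt "-0.012 -0.033 0 0" --pt "-0.012 -0.033 0 0" --pt "-0.006 -0.018 0 0" --pt "0 -0.006 -0.02 0" --pt "0 0 -0.02 0" --pt "0 0 0 0" --pt "0 0 0 0"

```text
t: 17.32
tcp_pos: [0.5002, -0.3194, 0.0881]
ee_rot: [-0.002, 0.992, 0.122, -0.002]
contact_force: [-0.4, -0.4, -2.7]
finger_gap: 0.0515
gripper_force: 63.5
```

```bash
python3 - <<'E'
from h import *
snap('wrist','w5');s=ctrl.get_state();print(s['tcp_pos'],s['joints'])
snap('scene','s5')
print(proj('w5',(.503,-.3198,.012),1),proj('s5',(.503,-.3198,.034)))
a=cv2.imread('pics/w5.png')[100:340,180:460]; b=cv2.imread('pics/s5.png')[120:240,150:290]
cv2.imwrite('pics/m5.png',np.hstack([cv2.resize(a,None,fx=1.4,fy=1.4),cv2.resize(b,None,fx=2.8,fy=2.8)]))
E
```

```text
[ 0.50135003 -0.31986821  0.08992067] [-6.63226486e-01  2.67248694e-01  1.48225750e+00  1.03134252e-05
  1.39374785e+00  6.61522055e-01]
[321.9745874  217.45505481] [210.72932226 187.12283599]
```

View pics/m5.png

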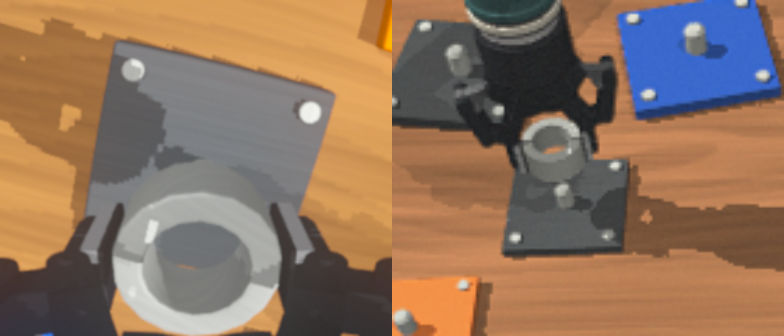

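The scene half shows the stub tip at original (210.7,187.1), exactly as predicted, with the collar hovering above it. The wrist half shows the collar ring centred at about original (321,287).

```bash
python3 - <<'E'
from h import *
print(at('w5',321.4,287.1,.102,True), at('s5',150+(553-392)/2.8,120+137/2.8,.102))
E
```

```text
[ 0.50272909 -0.31945414] [ 0.50115458 -0.3163728 ]
```

>>> drive_tool --pt "0.001 -0.001 -0.015 0" --pt "0 0 -0.015 0" --pt "0 0 -0.012 0" --pt "0 0 -0.008 0" --pt "0 0 -0.005 0" --pt "0 0 -0.003 0" --pt "0 0 -0.001 0" --pt "0 0 0 0" --pt "0 0 0 0"

```text
t: 18.17
tcp_pos: [0.5031, -0.3217, 0.0321]
ee_rot: [0.001, 0.992, 0.123, 0.0]
contact_force: [-0.0, -0.5, -2.1]
finger_gap: 0.0519
gripper_force: 63.6
```

>>> drive_tool --pt "0 0 -0.001 0" --pt "0 0 -0.001 0" --pt "0 0 -0.001 0" --pt "0 0 0 0" --pt "0 0 0 0"

```text
t: 18.58
tcp_pos: [0.5031, -0.3217, 0.03]
ee_rot: [0.001, 0.992, 0.123, 0.001]
contact_force: [-3.3, 1.4, 5.8]
finger_gap: 0.0512
gripper_force: 64.4
```

>>> drive_tool --pt "0 0 0 0" --pt "0 0 0 0" --pt "0 0 0 0" --pt "0 0 0 0" --pt "0 0 0 0" --pt "0 0 0 0" --claw 1

```text
t: 19.08
tcp_pos: [0.5026, -0.3213, 0.0281]
ee_rot: [-0.0, 0.992, 0.123, -0.0]
contact_force: [-0.6, 0.3, -0.6]
finger_gap: 0.0853
gripper_force: 0.0
```

>>> drive_tool --pt "0 0 0.02 0" --pt "0 0 0.035 0" --pt "0 0 0.035 0" --pt "0 0 0.035 0.1" --pt "-0.005 0.02 0.03 0.12" --pt "-0.005 0.036 0.02 0.12" --pt "-0.005 0.038 0.01 0.12" --pt "-0.005 0.038 0 0.12" --pt "-0.005 0.038 0 0.12" --pt "-0.005 0.038 0 0.12" --pt "-0.005 0.038 0 0.12" --pt "-0.005 0.038 0 0.12"

```text
t: 20.08
tcp_pos: [0.462, -0.0357, 0.2135]
ee_rot: [0.0, 0.793, 0.61, 0.0]
contact_force: [1.3, 0.3, 0.2]
finger_gap: 0.0855
gripper_force: 0.0
```

```bash
python3 - <<'E'
from h import *
snap('scene','s6');print(ctrl.get_state()['tcp_pos'])
a=cv2.imread('pics/s6.png')
cv2.imwrite('pics/m6.png',np.hstack([cv2.resize(a[150:240,170:260],None,fx=4,fy=4),cv2.resize(a[130:220,410:510],None,fx=4,fy=4)]))
E
```

```text
[ 0.46103021 -0.02908451  0.21367859]
```

View pics/m6.png

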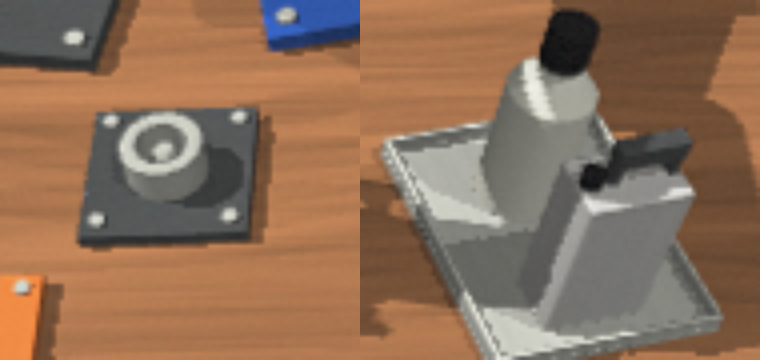

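The collar lies flat with the stub in its bore, at (162,150) in the left crop. Bottle and tin both stand upright in the tray. Next I'll fetch the bottle.

>>> drive_tool --pt "0 0.035 0.015 0.12" --pt "0 0.038 0.015 0.12" --pt "0 0.038 0 0.12" --pt "0 0.038 0 0.12" --pt "0 0.038 0 0.033" --pt "0 0.038 0 0" --pt "0 0.038 0 0" --pt "0 0.038 0 0" --pt "-0.002 0.03 0 0" --pt "-0.002 0.02 0 0" --pt "0 0 0 0" --pt "0 0 0 0"

```text
t: 21.13
tcp_pos: [0.4585, 0.3143, 0.2429]
ee_rot: [0.0, 0.614, 0.79, -0.001]
contact_force: [-0.2, -0.0, 0.7]
finger_gap: 0.0853
gripper_force: 0.0
```

>>> drive_tool --pt "-0.004 0.0125 0 0" --pt "0 0 -0.02 0" --pt "0 0 -0.03 0" --pt "0 0 -0.03 0" --pt "0 0 -0.013 0" --pt "0 0 -0.005 0" --pt "0 0 0 0" --pt "0 0 0 0" --pt "0 0 0 0"

```text
t: 21.88
tcp_pos: [0.4558, 0.3265, 0.1475]
ee_rot: [0.001, 0.614, 0.789, 0.002]
contact_force: [-0.3, 0.1, -0.6]
finger_gap: 0.0856
gripper_force: 0.0
```

>>> drive_tool --pt "0 0 0 0" --pt "0 0 0 0" --pt "0 0 0 0" --pt "0 0 0 0" --pt "0 0 0 0" --pt "0 0 0 0" --pt "0 0 0 0" --pt "0 0 0 0" --pt "0 0 0 0" --pt "0 0 0 0" --claw 0

```text
t: 22.72
tcp_pos: [0.4553, 0.3264, 0.146]
ee_rot: [0.0, 0.614, 0.789, 0.001]
contact_force: [2.0, 0.8, 4.0]
finger_gap: 0.0307
gripper_force: 59.6
```

>>> drive_tool --pt "0 0 0.01 0" --pt "0 0 0.025 0" --pt "0 0 0.03 0" --pt "0 0 0.025 0" --pt "0.005 -0.015 0 0" --pt "0.011 -0.03 0 0" --pt "0.011 -0.033 0 0" --pt "0.011 -0.033 0 0" --pt "0.011 -0.033 0 0" --pt "0.011 -0.033 0 0" --pt "0.011 -0.033 0 0" --pt "0.011 -0.033 0 0"

```text
t: 23.72
tcp_pos: [0.5354, 0.0817, 0.2336]
ee_rot: [-0.002, 0.614, 0.789, -0.002]
contact_force: [0.9, -0.1, -3.2]
finger_gap: 0.0306
gripper_force: 60.1
```

>>> drive_tool --pt "0.011 -0.033 0 0" --pt "0.011 -0.033 0 0" --pt "0.01 -0.025 0 0" --pt "0.004 -0.012 0 0" --pt "0 0 -0.02 0" --pt "0 0 -0.02 0" --pt "0 0 -0.01 0" --pt "0 0 0 0" --pt "0 0 0 0"

```text
t: 24.47
tcp_pos: [0.5717, -0.0192, 0.1841]
ee_rot: [-0.002, 0.614, 0.789, -0.001]
contact_force: [0.5, 0.4, -3.3]
finger_gap: 0.0304
gripper_force: 60.1
```

```bash
python3 - <<'E'
from h import *
snap('scene','s7');snap('wrist','w7');s=ctrl.get_state();print(s['tcp_pos'],s['contact_force'])
c=[at('w4',*q,.018,True) for q in[(219,234),(314,236),(313,294),(227,293)]];print(sum(c)/4)
print('round',at('w4',374.5,263.5,.018,True))
a=cv2.imread('pics/s7.png');b=cv2.imread('pics/w7.png')
cv2.imwrite('pics/m7.png',np.hstack([cv2.resize(a[150:260,295:405],None,fx=4,fy=4)[:440],cv2.resize(b[20:350,200:440],(320,440))]))
E
```

```text
[ 0.57305704 -0.01940894  0.1865325 ] [ 0.46125305 -1.17995245 -3.00535269]
[0.54829425 0.07774075]
round [ 0.57501318 -0.01707159]
```

View pics/m7.png

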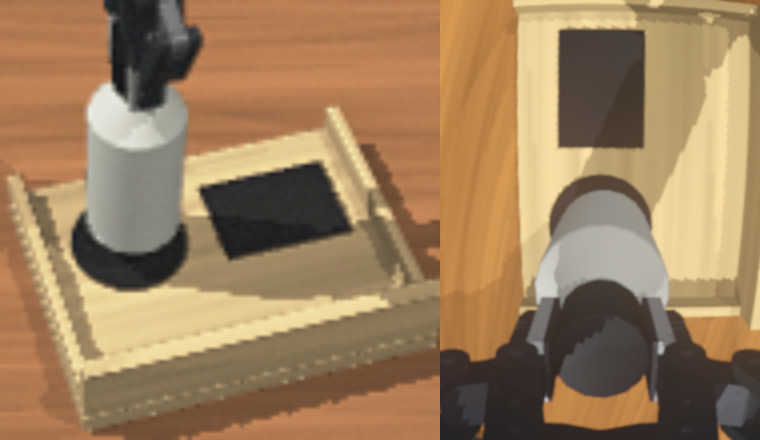

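The bottle hovers centred over the round pad. I'll lower it.

>>> drive_tool --pt "0.0005 0 -0.01 0" --pt "0 0 -0.008 0" --pt "0 0 -0.004 0" --pt "0 0 -0.002 0" --pt "0 0 0 0" --pt "0 0 0 0"

```text
t: 25.07
tcp_pos: [0.5732, -0.0198, 0.1613]
ee_rot: [0.0, 0.614, 0.789, 0.0]
contact_force: [-0.2, 0.7, -4.6]
finger_gap: 0.0308
gripper_force: 60.2
```

>>> drive_tool --pt "0 0 -0.001 0" --pt "0 0 -0.001 0" --pt "0 0 0 0" --pt "0 0 0 0"

```text
t: 25.4
tcp_pos: [0.5735, -0.0199, 0.16]
ee_rot: [0.001, 0.614, 0.789, 0.0]
contact_force: [0.2, 0.4, -1.4]
finger_gap: 0.0308
gripper_force: 60.3
```

Contact is beginning, so release and go to the tin (0.553, 0.3467, yaw −0.04).

>>> drive_tool --pt "0 0 -0.001 0" --pt "0 0 0 0" --pt "0 0 0 0"

```text
t: 25.65
tcp_pos: [0.5737, -0.02, 0.1599]
ee_rot: [0.001, 0.614, 0.789, 0.001]
contact_force: [-0.1, 0.0, 6.1]
finger_gap: 0.0306
gripper_force: 61.1
```

>>> drive_tool --pt "0 0 0 0" --pt "0 0 0 0" --pt "0 0 0 0" --pt "0 0 0 0" --pt "0 0 0 0" --pt "0 0 0 0" --pt "0 0 0 0" --pt "0 0 0 0" --claw 1

```text
t: 26.32
tcp_pos: [0.5732, -0.0199, 0.1582]
ee_rot: [0.0, 0.614, 0.789, 0.0]
contact_force: [-0.6, -0.1, 0.1]
finger_gap: 0.0852
gripper_force: 0.0
```

>>> drive_tool --pt "0 0 0.02 0" --pt "0 0 0.035 0" --pt "0 0 0.03 0" --pt "0 0.02 0 0" --pt "-0.002 0.036 0 0" --pt "-0.002 0.04 0 0" --pt "-0.002 0.04 0 0" --pt "-0.002 0.04 0 0" --pt "-0.002 0.04 0 0" --pt "-0.002 0.04 0 0" --pt "-0.002 0.04 0 -0.04" --pt "-0.002 0.035 0 0"

```text
t: 27.32
tcp_pos: [0.5565, 0.3137, 0.2433]
ee_rot: [-0.0, 0.63, 0.777, 0.0]
contact_force: [0.7, 0.3, 0.3]
finger_gap: 0.0855
gripper_force: 0.0
```

>>> drive_tool --pt "-0.005 0.03 0 0" --pt "0 0.005 0 0" --pt "0 0 0 0" --pt "0 0 0 0"

```text
t: 27.65
tcp_pos: [0.5522, 0.3458, 0.243]
ee_rot: [0.0, 0.63, 0.777, -0.0]
contact_force: [-0.7, -1.1, 0.4]
finger_gap: 0.0855
gripper_force: 0.0
```

>>> drive_tool --pt "0.0005 0.001 -0.02 0" --pt "0 0 -0.03 0" --pt "0 0 -0.03 0" --pt "0 0 -0.014 0" --pt "0 0 -0.005 0" --pt "0 0 0 0" --pt "0 0 0 0"

```text
t: 28.23
tcp_pos: [0.5536, 0.3462, 0.1457]
ee_rot: [0.001, 0.631, 0.776, 0.001]
contact_force: [-0.3, 0.5, 0.4]
finger_gap: 0.0855
gripper_force: 0.0
```

>>> drive_tool --pt "0 0 0 0" --pt "0 0 0 0" --pt "0 0 0 0" --pt "0 0 0 0" --pt "0 0 0 0" --pt "0 0 0 0" --pt "0 0 0 0" --pt "0 0 0 0" --pt "0 0 0 0" --pt "0 0 0 0" --pt "0 0 0 0" --pt "0 0 0 0" --claw 0

```text
t: 29.23
tcp_pos: [0.5529, 0.3473, 0.1448]
ee_rot: [0.0, 0.63, 0.777, 0.001]
contact_force: [0.4, -0.2, 2.6]
finger_gap: 0.0128
gripper_force: 59.4
```

>>> drive_tool --pt "0 0 0.01 0" --pt "0 0 0.02 0" --pt "0 0 0.03 0" --pt "0 0 0.03 0" --pt "0 -0.015 0 0" --pt "0 -0.025 0 0" --pt "-0.001 -0.03 0 0" --pt "-0.001 -0.03 0 0" --pt "-0.001 -0.03 0 0" --pt "-0.001 -0.03 0 0.02" --pt "0 -0.03 0 0.019" --pt "0 -0.03 0 0"

```text
t: 30.23
tcp_pos: [0.5472, 0.125, 0.2325]
ee_rot: [-0.001, 0.614, 0.789, -0.001]
contact_force: [0.3, -0.4, -3.0]
finger_gap: 0.0129
gripper_force: 58.7
```

>>> drive_tool --pt "0 -0.025 0 0" --pt "0 -0.018 0 0" --pt "0 -0.007 0 0" --pt "0 0 -0.02 0" --pt "0 0 -0.02 0" --pt "0 0 -0.01 0" --pt "0 0 0 0" --pt "0 0 0 0"

```text
t: 30.9
tcp_pos: [0.5479, 0.0775, 0.1832]
ee_rot: [-0.001, 0.614, 0.789, -0.001]
contact_force: [0.7, -0.2, -2.8]
finger_gap: 0.0131
gripper_force: 58.7
```

```bash
python3 - <<'E'
from h import *
snap('wrist','w8');s=ctrl.get_state();print(s['tcp_pos'],s['ee_rot'],s['contact_force'])
b=cv2.imread('pics/w8.png')
cv2.imwrite('pics/m8.png',cv2.resize(b[120:340,220:460],None,fx=2.7,fy=2.7,interpolation=cv2.INTER_CUBIC))
E
```

```text
[0.54872165 0.07755636 0.18462837] [-4.21030610e-07  6.14350732e-01  7.89033062e-01  7.03992793e-05] [ 0.76833958 -0.10820129 -2.31502041]
```

View pics/m8.png

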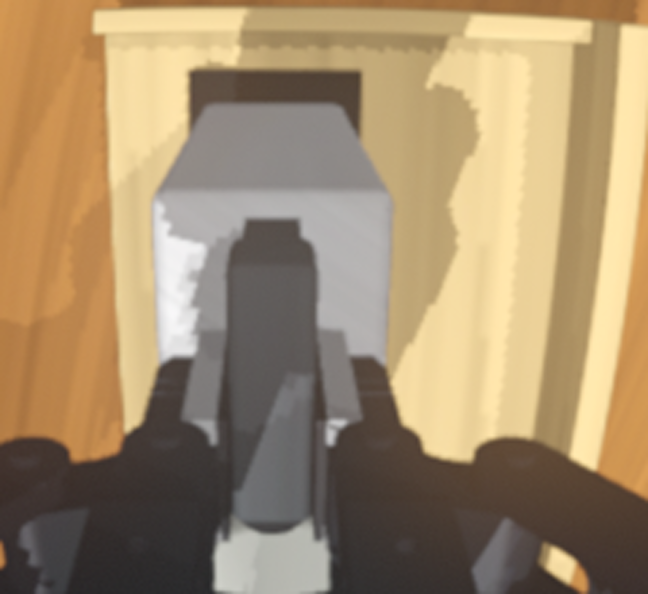

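```bash
python3 - <<'E'
from h import *
def W(u,v,z): return at('w8',220+(u+.5)/2.7-.5,120+(v+.5)/2.7-.5,z,True)
a=.247;y=np.array([-np.sin(a),np.cos(a)])
for nm,p,q,z,h in[('top',(155,193),(390,193),.164,.035),('base',(204,103),(345,103),.044,.035),('pad',(190,70),(361,70),.018,.043)]:
    A,B=W(*p,z),W(*q,z);print(nm,(A+B)/2-y*h,np.linalg.norm(B-A),np.arctan2(*(B-A)[::-1]))
E
```

```text
top [0.54867046 0.07745659] 0.04219956657120198 0.24877492456364292
base [0.54908256 0.07772249] 0.04500785690271996 0.24879755957787753
pad [0.54937204 0.07805002] 0.059604386334234885 0.24893324395725153
```

Aligned within a millimetre, and squared up. Lower to TCP z ≈ 0.1585.

>>> drive_tool --pt "0.0004 0.0004 -0.01 0" --pt "0 0 -0.008 0" --pt "0 0 -0.004 0" --pt "0 0 -0.002 0" --pt "0 0 -0.001 0" --pt "0 0 0 0" --pt "0 0 0 0"

```text
t: 31.53
tcp_pos: [0.5493, 0.0775, 0.1596]
ee_rot: [0.0, 0.615, 0.789, 0.0]
contact_force: [0.0, -0.2, -3.2]
finger_gap: 0.0131
gripper_force: 58.7
```

>>> drive_tool --pt "0 0 -0.001 0" --pt "0 0 -0.0005 0" --pt "0 0 0 0" --pt "0 0 0 0" --pt "0 0 0 0"

```text
t: 31.95
tcp_pos: [0.5496, 0.0776, 0.1587]
ee_rot: [0.001, 0.615, 0.789, 0.001]
contact_force: [0.0, -0.7, 1.5]
finger_gap: 0.0128
gripper_force: 59.1
```

Touching down. Release, rise and look.

>>> drive_tool --pt "0 0 -0.0005 0" --pt "0 0 0 0" --pt "0 0 0 0" --pt "0 0 0 0" --pt "0 0 0 0" --pt "0 0 0 0" --pt "0 0 0 0" --pt "0 0 0 0" --pt "0 0 0 0" --claw 1

```text
t: 32.7
tcp_pos: [0.5491, 0.0775, 0.1574]
ee_rot: [0.0, 0.615, 0.789, 0.0]
contact_force: [-0.2, -0.1, -0.6]
finger_gap: 0.0854
gripper_force: 0.0
```

>>> drive_tool --pt "0 0 0.015 0" --pt "0 0 0.03 0" --pt "0 0 0.035 0" --pt "0 0 0.035 0" --pt "-0.02 0.02 0.03 0" --pt "-0.02 0.03 0.02 0" --pt "-0.02 0.03 0.02 0" --pt "-0.01 0.03 0.01 0" --pt "0 0.03 0 0" --pt "0 0 0 0" --pt "0 0 0 0" --pt "0 0 0 0"

```text
t: 33.7
tcp_pos: [0.479, 0.2173, 0.3518]
ee_rot: [0.0, 0.615, 0.789, -0.001]
contact_force: [-0.1, -1.3, 0.5]
finger_gap: 0.0856
gripper_force: 0.0
```

```bash
python3 - <<'E'
from h import *
snap('scene','s9');snap('wrist','w9');print(ctrl.get_state()['tcp_pos'])
a=cv2.imread('pics/s9.png');b=cv2.imread('pics/w9.png')
cv2.imwrite('pics/m9.png',np.vstack([cv2.resize(a[130:280,180:480],(780,390),interpolation=cv2.INTER_CUBIC),cv2.resize(b[180:380,125:515],(780,400))[:205]]))
E
```

```text
[0.47927507 0.21653737 0.3517923 ]
```

View pics/m9.png

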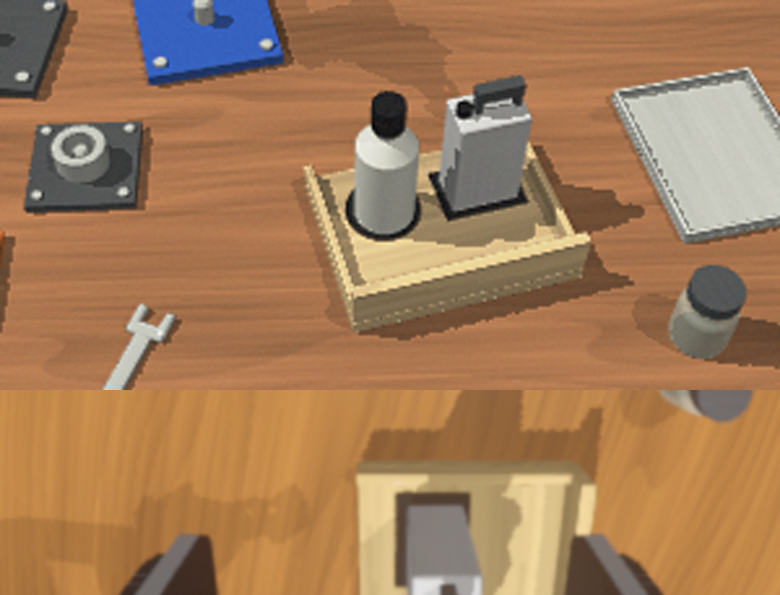

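Everything is where it should be: bottle at (388,165) and tin at (487,150), upright and centred on their pads. The collar is over the stub at (80,150), and the jar and wrench are untouched.

```bash
python3 -c "
from cell import ctrl
print(ctrl.hand_in())"
```

```text
the job is handed in; nothing more can be done
None
```

The job is done and handed in at about 34 s: the collar is flat on the small dark arbor plate with its bore over the stub, the bottle and tin are back upright and centred on their pads, and the jar and wrench were not touched.

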